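# Reload the shaker's feed rack in reverse order

### The arm

A 6-joint arm with a two-finger parallel gripper is mounted at the origin on the work surface. World frame = base frame: x ahead of the robot, y to its left, z up, the work surface at z = 0. Lengths are in m, angles in rad, forces in N, time in s.
With the tool pointing down it reaches from about 0.35 to 0.725 m from the base axis. Payload 6 kg.
Tool frame: the origin (TCP) lies at the very end of the fingers, on their centre line; the grasp point (between the pads) lies 19 mm behind it; z points along the fingers, y is the line along which they close (so a half turn about z gives the same grasp; the last joint's range is limited). The gripper opens to 85 mm and grips with 20 to 120 N. Pads are 22 mm wide; open, the fingers measure 114 mm over their backs; the gripper's body (76 mm by 85 mm) begins 54 mm behind the grasp point. The pads swing forward as they close: fully open they stand 13 mm farther back than shut.
Start: joints at [1.679, 0.04, 0.085, 0, -1.615, -0.334], TCP at [0.134, 0.585, 0.231] pointing down, gripper open.
Joint ranges: [-2.56, 2.56], [-1.29, 2.01], [-1.08, 1.49], [-3.29, 1.98], [-2.81, -0.18], [-2.99, 2.99]. Speed limits (rad/s): [2.57, 2.57, 3.01, 3.14, 3.14, 3.14].

### API

Orientations are given as [roll, pitch, yaw] about the fixed x, y, z axes, in that order (R = Rz(yaw) Ry(pitch) Rx(roll)).
In Python, from bench import sense, camera, hand_in gives the robot as it stands. The module is installed in compiled form; this text tells all that it offers.
- The arm moves only by the tool drive_tool, never from a script. Its argument "increments" is a list of rows, each a list of 5 numbers: the opening, from 0 (shut) to 1 (fully open), then the shift along the tool's x, y, z scaled (see below), then the turn about the tool's z scaled (see below). In form: [[jaw, dx, dy, dz, twist], ...]. A call has 1 to 8 rows; each row shifts and turns the commanded pose from where the row before left it, along the tool's axes as they then stand; what a row does not reach is not made up. The controller multiplies each number of a shift by 0.1 m and each number of a turn by 180 degrees. A row lasts 1/10 s, in which the tool goes at most 50 mm and 8.59 degrees, less where a joint would pass 70% of its speed; a pose out of reach is approached as far as the arm can. A call with a number of a shift or a turn outside -1 to 1 is refused whole. A call with a gripper value outside its range is refused whole. The fingers move at their own pace and stop on an object; the grip force is fixed at half the most. Time passes only in rows, so rows that do not move let the fingers close. It gives the time, the measured TCP pose, the force, the opening and the grip force at its end, in the units of the state.
- sense(): the state, without advancing time (a new reading comes with each control period).
- camera(name): name is "scene" or "top"; returns a dict with "img" (420x560x3 uint8, red, green, blue), "fov_y" (degrees; the focal length in pixels is half the picture's height over the tangent of half this angle, whatever the lens; pixels are square), "cx", "cy" (the principal point, pixels), "R" (3x3) and "t" (3): a world point X has camera coordinates R X + t. Camera axes: x right, y down, z forward; pixel columns grow to the right and rows downward; lengths in m; the calibration is good to about 2 mm. A picture is of the moment at which its call begins. There is no depth.
- hand_in(): hands the job in; it is judged then, once.
The state is a dict: "t": time; "joints": joint angles; "joint_vel": joint speeds; "tau": joint torques, N m; "eef_pos": TCP position; "orientation": TCP orientation; "force": force on the tool from outside, world axes, zero at the start; "ft_torque": the same for the moment, N m; "gripper_width": opening from 0.0 (shut) to 1.0 (fully open); "grip_force": force on a finger pad.
Only numpy, scipy, OpenCV 4.12 (cv2) and the standard library are available. Lean on these libraries where they do the work, as an engineer would, in place of code of your own. Each camera call takes 0.05 s, during which the arm holds its last target. There are 200 camera calls.

### The job

The sample series is to be run again backwards on the vibration shaker: move the four jars from the black rings of the plywood storage rack to the aluminium feed rack, one in each compartment, in reverse order, so that the jar now farthest left in its row ends farthest right, the second from the left ends second from the right, and so on. Stand each jar upright on the floor of its compartment, and do not drop, fling or tip over any jar.

Things in the scene. Friction and masses are not known exactly. Their poses are not given: they have to be found in the camera images.
- squat_mid (a point): squat sample jar, loose: short wide jar, lid almost as wide as the body (lid: top 18 mm); white plastic with red screw lid, round, 50 mm diameter, 66 mm high, 90 to 170 g give or take 40 %. This point is on its axis, half-way up (33 mm above its underside), z up the axis; here its wall is straight and good to grip. Its yaw means nothing. At the start it stands in its own holder.
- tall_mid (a point): tall sample jar, loose: the tallest, a straight jar, lid almost as wide as the body (lid: top 18 mm); white plastic with red screw lid, round, 42 mm diameter, 86 mm high, 90 to 170 g give or take 40 %. This point is on its axis, half-way up (43 mm above its underside), z up the axis; here its wall is straight and good to grip. Its yaw means nothing. At the start it stands in its own holder.
- slim_mid (a point): slim sample jar, loose: the thinnest, a straight jar, lid almost as wide as the body (lid: top 14 mm); white plastic with red screw lid, round, 34 mm diameter, 74 mm high, 90 to 170 g give or take 40 %. This point is on its axis, half-way up (37 mm above its underside), z up the axis; here its wall is straight and good to grip. Its yaw means nothing. At the start it stands in its own holder.
- neck_mid (a point): neck sample jar, loose: wide bottle-shaped jar: straight body for the lowest 52 mm, then shoulder and a narrow neck with a small lid 29 mm across; white plastic with red screw lid, round, 48 mm diameter, 82 mm high, 90 to 170 g give or take 40 %. This point is on its axis, half-way up (41 mm above its underside), z up the axis; here its wall is straight and good to grip. Its yaw means nothing. At the start it stands in its own holder.
- holder_squat: black plastic ring, fixed on the storage rack, in which the squat jar stands at the start, resting on the rack's board: 66 mm outside, 58 mm inside diameter, 8 mm high. Origin: centre of its underside, on the board. It stays put, so it shows where in the row its jar came from.
- holder_tall: black plastic ring, fixed on the storage rack, in which the tall jar stands at the start, resting on the rack's board: 66 mm outside, 50 mm inside diameter, 8 mm high. Origin: centre of its underside, on the board. It stays put, so it shows where in the row its jar came from.
- holder_slim: black plastic ring, fixed on the storage rack, in which the slim jar stands at the start, resting on the rack's board: 66 mm outside, 42 mm inside diameter, 8 mm high. Origin: centre of its underside, on the board. It stays put, so it shows where in the row its jar came from.
- holder_neck: black plastic ring, fixed on the storage rack, in which the neck jar stands at the start, resting on the rack's board: 66 mm outside, 56 mm inside diameter, 8 mm high. Origin: centre of its underside, on the board. It stays put, so it shows where in the row its jar came from.
- storage: storage rack, fixed: plywood board 84 x 304 mm, 12 mm thick. Origin: centre of its underside, on the bench. z up, its row of four holders runs along its y at y = +111, +37, -37, -111 mm (x = 0); +y is the left end as seen from the robot (turned by at most 0.2 rad). Which jar is in which place varies; the rack may be the nearer or the farther of the two racks.
- feed: feed rack, fixed, empty at the start: shallow aluminium tray 78 x 300 mm. Origin: centre of its underside, on the bench. z up; floor 4 mm above the origin, walls and dividers 4 mm thick, tops 14 mm above the origin. Four equal square compartments 70 x 70 mm in a row along its y, centres at y = +111, +37, -37, -111 mm (x = 0); +y is the left end as seen from the robot (turned by at most 0.2 rad).
There are look-alikes about, which are no part of the job. What is shaped like the part that bears squat_mid but blue, green or turquoise is not meant.

How it is judged:
By the outcome, as a careful person would: the job done as asked, in the order asked, and still so for the second after the job is handed in, with the robot touching nothing.
It also fails if it takes over 96 s, if anything falls off the work surface, if the arm or the gripper's body presses on something with over 40 N, if the wrist force passes 120 N, or if a joint passes its speed limit or range.

## Working session

There is one attempt and no reset: what is moved stays moved. The work goes in short steps, Python scripts to look and compute and a tool call to move; the robot and the scene stay as the last step left them, time stands still between calls to the robot, and variables do not carry over. Pictures are saved under pics/ and viewed, at most 14 in all, crops included, and the job is handed in when it is done.

Besides the shell and the picture viewer there is one more tool, called after "Request:" by a JSON object that holds its "name" and its "arguments". drive_tool: Moves the arm, as the interface text tells. Shifts and turns lie within -1 to 1; 1 stands for 0.1 m of shift or 180 degrees of turn. Its arguments: {"type":"object","properties":{"increments":{"type":"array","items":{"type":"array","items":{"type":"number"}}}},"required":["increments"]}

```bash
mkdir -p pics; python3 - <<'E'
from bench import sense,camera
import cv2,pickle
s=sense();print({k:s[k] for k in('t','joints','eef_pos','orientation','gripper_width','force')})
d={}
for n in('scene','top'):
    c=camera(n);d[n]=c;cv2.imwrite(f'pics/{n}0.png',c['img'][:,:,::-1]);print(n,c['fov_y'],c['cx'],c['cy'],c['R'],c['t'])
pickle.dump(d,open('c0.pkl','wb'))
E
```

```text
{'t': 0.0, 'joints': array([ 1.67868289e+00,  4.08009088e-02,  8.37944020e-02, -4.79250891e-04,
       -1.61551054e+00, -3.33699683e-01]), 'eef_pos': array([0.1341814 , 0.58445592, 0.23027296]), 'orientation': array([ 3.13981003e+00, -1.11207376e-04, -2.25792012e-01]), 'gripper_width': 1.0015335997586539, 'force': array([-0.35394871,  0.45799537, -0.83673765])}
scene 49.78512642499592 277.0737253486393 209.19033298141352 [[-0.53914786  0.84188673  0.02337345]
 [ 0.47917792  0.32945406 -0.81354074]
 [-0.69260964 -0.42741871 -0.58103798]] [ 0.34233247 -0.24051655  1.17428388]
top 54.45501527133707 282.0564841178443 213.43021473923613 [[-0.01802267 -0.99890833 -0.04309678]
 [-0.98374446  0.02541859 -0.17776595]
 [ 0.17866735  0.0391924  -0.98312865]] [0.01464711 0.59127958 0.64348583]
```

View pics/scene0.png

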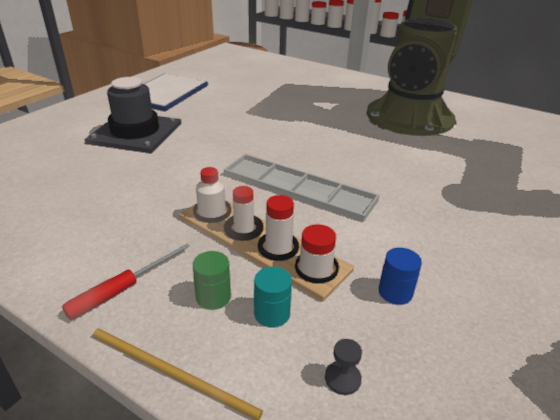

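View pics/top0.png

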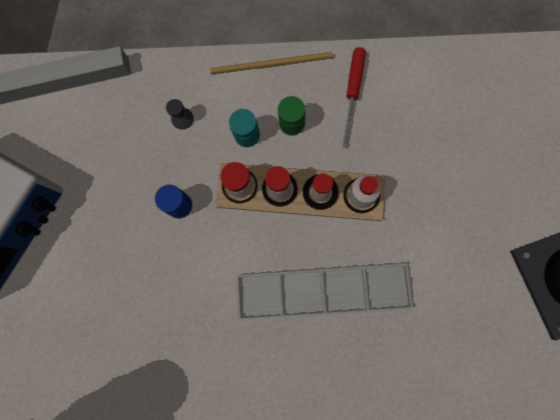

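```bash
cat > h.py <<'E'
import numpy as np,cv2
def K(c):
    f=210/np.tan(np.radians(c['fov_y'])/2);return f
def ray(c,uv,z):
    uv=np.atleast_2d(np.asarray(uv,float));f=K(c)
    d=np.c_[(uv[:,0]-c['cx'])/f,(uv[:,1]-c['cy'])/f,np.ones(len(uv))]@c['R']
    o=-c['R'].T@c['t'];return (o+d*((z-o[2])/d[:,2])[:,None])[:,:2]
def proj(c,X):
    p=np.atleast_2d(X)@c['R'].T+c['t'];return p[:,:2]/p[:,2:]*K(c)+[c['cx'],c['cy']]
def rect(c,m,z):
    n,l,st,_=cv2.connectedComponentsWithStats(m.astype(np.uint8));i=1+st[1:,4].argmax()
    v,u=np.nonzero(l==i);P=ray(c,np.c_[u,v],z).astype(np.float32);return st[i],cv2.minAreaRect(P)
E
python3 - <<'E'
import pickle,numpy as np,cv2
from h import *
d=pickle.load(open('c0.pkl','rb'))
for n,c in d.items():
    print(n,'cam',-c['R'].T@c['t'])
    hsv=cv2.cvtColor(c['img'],cv2.COLOR_RGB2HSV);H,S,V=cv2.split(hsv)
    red=((H<6)|(H>174))&(S>150)&(V>60)
    nn,l,st,ce=cv2.connectedComponentsWithStats(red.astype(np.uint8))
    for i in range(1,nn):
        if st[i,4]>100: print('red',st[i],ce[i].round(1))
    print('ply',rect(c,(H>8)&(H<22)&(S>90)&(V>60)&(np.indices(H.shape)[0]>(130 if n=='top' else 190))&(np.indices(H.shape)[0]<(240 if n=='top' else 295)),.012))
c=d['top'];im=c['img']
print('tray px',im[295,260],im[270,300],'bench',im[250,300],im[330,300])
cr=cv2.resize(im[250:330,225:425],None,fx=4,fy=4,interpolation=cv2.INTER_CUBIC);cv2.imwrite('pics/tray.png',cr[:,:,::-1])
E
```

```text
scene cam [1.11313837 0.29294489 0.47863204]
red [201 167  16  16 182] [207.7 174.2]
red [234 186  19  17 219] [244.  193.1]
red [267 195  27  24 540] [279.6 206.7]
red [302 225  34  30 833] [318.2 239. ]
red [  65  270   71   44 1069] [102.4 291.6]
ply (array([ 180,  209,  173,   86, 1965], dtype=int32), ((0.6441266536712646, -0.027607843279838562), (0.30561450123786926, 0.08960745483636856), 83.62025451660156))
top cam [ 0.46696209 -0.02561813  0.73836997]
red [347  48  18  51 582] [355.8  72.6]
red [221 162  29  29 629] [234.4 175.9]
red [265 167  25  24 484] [277.  178.3]
red [312 174  21  19 315] [322.4 183. ]
red [360 176  18  18 248] [368.5 184.7]
ply (array([ 217,  165,  167,   55, 2800], dtype=int32), ((0.6397857069969177, -0.02977295219898224), (0.29944825172424316, 0.08228792995214462), 83.67675018310547))
tray px [117 117 114] [93 89 85] bench [125 119 113] [129 122 116]
```

View pics/tray.png

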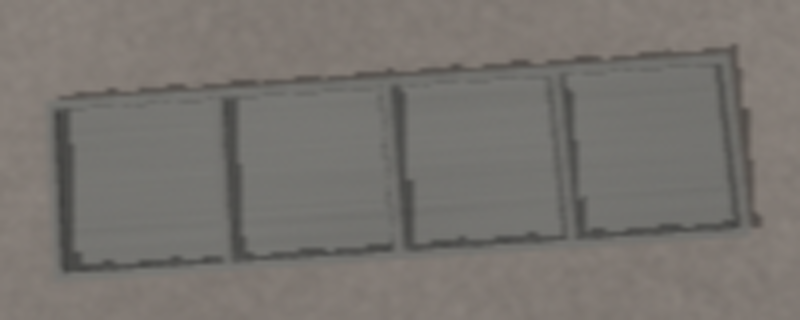

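```bash
python3 - <<'E'
import pickle,numpy as np,cv2
from h import *
d=pickle.load(open('c0.pkl','rb'));c=d['top']
cor=np.array([[52,102],[735,52],[750,228],[62,272]])/4+[225-.4,250-.4]
P=ray(c,cor,.014);print('tray corners',P.round(4),'c',P.mean(0))
print([np.linalg.norm(P[i]-P[(i+1)%4]).round(4) for i in range(4)],'yaw',[np.arctan2(*(a*[-1,1])) for a in (P[0]-P[1],P[3]-P[2])])
for n,c2 in d.items():
    im=cv2.bilateralFilter(c2['img'],7,30,5).astype(int);m=(im[...,0]-im[...,2]<=6)
    r,q=np.indices(m.shape);m&=((r>255)&(r<330)&(q>225)&(q<425)) if n=='top' else ((r>150)&(r<220)&(q>215)&(q<385)&(r<160+.33*(q-222)+30))
    print(n,rect(c2,cv2.morphologyEx(m.astype(np.uint8),cv2.MORPH_OPEN,np.ones((3,3))),.010))
# lids
L=dict(squat=(235.0,176.0,318.5,239.5,.012+.057),tall=(277,178.5,280,206.5,.012+.077),slim=(322,183,243,194,.012+.067),neck=(368.5,184.5,208.5,174.5,.012+.074))
th=np.radians(83.68-90);R=np.array([[np.cos(th),-np.sin(th)],[np.sin(th),np.cos(th)]])
for (k,v),y in zip(L.items(),(.111,.037,-.037,-.111)):
    print(k,ray(d['top'],v[:2],v[4])[0].round(4),ray(d['scene'],v[2:4],v[4])[0].round(4),'board',(R@[0,y]+[.6405,-.029]).round(4))
E
```

```text
tray corners [[ 0.49    0.0838]
 [ 0.5058 -0.2155]
 [ 0.4309 -0.2164]
 [ 0.417   0.0793]] c [ 0.46093932 -0.06720838]
[np.float64(0.2997), np.float64(0.0749), np.float64(0.2961), np.float64(0.0731)] yaw [np.float64(0.05270746834537173), np.float64(0.04680297892425861)]
scene (array([259, 181, 106,  39, 632], dtype=int32), ((0.4979518949985504, -0.021776393055915833), (0.019900836050510406, 0.2196100801229477), 2.5017223358154297))
top (array([ 238,  264,  174,   55, 7600], dtype=int32), ((0.4600355923175812, -0.06610426306724548), (0.07655226439237595, 0.29957401752471924), 2.7791857719421387))
squat [0.6555 0.0802] [0.654  0.0806] board [0.6527 0.0813]
tall [0.6436 0.0075] [0.6404 0.0062] board [0.6446 0.0078]
slim [ 0.6364 -0.0665] [ 0.6325 -0.0681] board [ 0.6364 -0.0658]
neck [ 0.6298 -0.1416] [ 0.6262 -0.1433] board [ 0.6283 -0.1393]
```

```bash
python3 - <<'E'
import pickle,cv2
from h import *
d=pickle.load(open('c0.pkl','rb'));c=d['top']
cr=cv2.resize(c['img'][140:300,0:140],None,fx=3.5,fy=3.5,interpolation=cv2.INTER_CUBIC);cv2.imwrite('pics/dev.png',cr[:,:,::-1])
for p in [(62,192),(48,182),(0,160),(0,285),(0,255)]:
    print(p,[ray(c,p,z)[0].round(3) for z in(0,.1,.2)])
print(proj(d['scene'],[[.5,.4,.1],[.45,.35,0],[.4,.3,.1]]))
E
```

```text
(62, 192) [array([0.653, 0.422]), array([0.628, 0.362]), array([0.603, 0.301])]
(48, 182) [array([0.674, 0.451]), array([0.646, 0.387]), array([0.618, 0.322])]
(0, 160) [array([0.721, 0.551]), array([0.687, 0.473]), array([0.652, 0.395])]
(0, 285) [array([0.481, 0.525]), array([0.479, 0.45 ]), array([0.477, 0.376])]
(0, 255) [array([0.536, 0.531]), array([0.527, 0.455]), array([0.517, 0.38 ])]
[[588.28546039 246.59460207]
 [527.39029058 266.58281603]
 [519.98243019 189.22474681]]
```

View pics/dev.png

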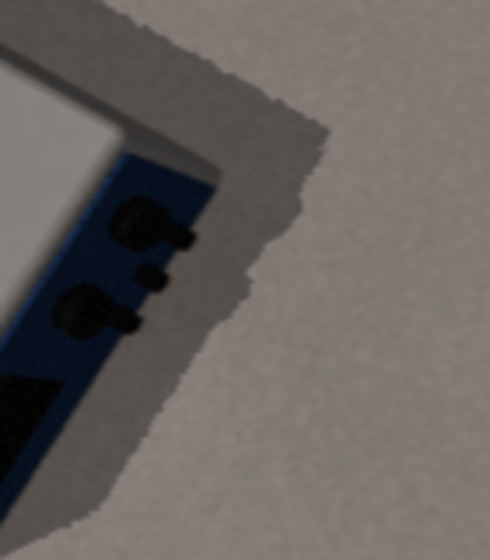

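Request:
{"name": "drive_tool", "arguments": {"increments": [[1,0,0,0,0.045],[1,0,0,0,0.045],[1,0,0,0,0.045],[1,0,0,0,0.045],[1,0,0,0,0.045],[1,0,0,0,0.045],[1,0,0,0,0.045],[1,0,0,0,0.045]]}}

```text
t: 0.9
eef_pos: [0.1342, 0.5846, 0.2307]
orientation: [3.141, -0.001, -1.363]
force: [-0.2, -0.8, -0.3]
gripper_width: 0.997
grip_force: 0.0
```

Request:
{"name": "drive_tool", "arguments": {"increments": [[1,0,0,0,0.045],[1,0,0,0,0.045],[1,0,0,0,0]]}}

```text
t: 1.2
eef_pos: [0.1343, 0.5846, 0.2307]
orientation: [3.142, -0.001, -1.641]
force: [0.2, 0.3, 0.3]
gripper_width: 1.001
grip_force: 0.0
```

```bash
cat >> h.py <<'E'
def goto(x,y,z):
    from bench import sense
    from scipy.spatial.transform import Rotation as Ro
    s=sense();R=Ro.from_euler('xyz',s['orientation']).as_matrix()
    R[:2,2]=0
    print('at',s['eef_pos'].round(4),s['orientation'].round(3),'t',s['t'],'tool shift/0.1:',(R.T@(np.array([x,y,z])-s['eef_pos'])/.1).round(3),'w',round(float(s['gripper_width']),3),'gf',s['grip_force'],'F',s['force'].round(1))
E
python3 -c "from h import *;goto(.655,.0805,.18)"
```

```text
at [0.1343 0.5846 0.2307] [ 3.142e+00 -1.000e-03 -1.641e+00] t 1.2 tool shift/0.1: [ 4.664 -5.547  0.507] w 1.001 gf 0.0 F [0.2 0.3 0.3]
```

Request:
{"name": "drive_tool", "arguments": {"increments": [[1,0.29,-0.34,0,0],[1,0.29,-0.34,0,0],[1,0.29,-0.34,0,0],[1,0.29,-0.34,0,0],[1,0.29,-0.34,0,0],[1,0.29,-0.34,0,0],[1,0.29,-0.34,0,0],[1,0.29,-0.34,0,0]]}}

```text
t: 2.0
eef_pos: [0.3906, 0.3331, 0.2313]
orientation: [-3.142, 0.0, -1.635]
force: [0.8, 1.9, -0.2]
gripper_width: 0.998
grip_force: 0.0
```

Request:
{"name": "drive_tool", "arguments": {"increments": [[1,0.29,-0.34,0.05,0],[1,0.29,-0.34,0.05,0],[1,0.29,-0.34,0.05,0],[1,0.29,-0.34,0.05,0],[1,0.29,-0.34,0.05,0],[1,0.29,-0.34,0.05,0],[1,0.29,-0.34,0.05,0],[1,0,0,0,0]]}}

```text
t: 2.8
eef_pos: [0.6149, 0.1118, 0.1934]
orientation: [3.138, -0.003, -1.64]
force: [-0.2, 0.6, -0.8]
gripper_width: 1.0
grip_force: 0.0
```

```bash
python3 -c "from h import *;goto(.655,.0805,.18)"
```

```text
at [0.6149 0.1118 0.1934] [ 3.138e+00 -3.000e-03 -1.640e+00] t 2.8 tool shift/0.1: [ 0.284 -0.423  0.134] w 1.0 gf 0.0 F [-0.2  0.6 -0.8]
```

Request:
{"name": "drive_tool", "arguments": {"increments": [[1,0.14,-0.21,0.1,0],[1,0.14,-0.21,0.03,0],[1,0,0,0,0],[1,0,0,0,0]]}}

```text
t: 3.2
eef_pos: [0.6531, 0.0849, 0.1827]
orientation: [3.141, -0.0, -1.638]
force: [0.1, -0.2, 0.9]
gripper_width: 0.997
grip_force: 0.0
```

```bash
python3 - <<'E'
from h import *
from bench import camera
goto(.655,.0805,.028)
c=camera('top');cv2.imwrite('pics/a1.png',cv2.resize(c['img'][110:260,170:420],None,fx=3,fy=3)[:,:,::-1])
E
```

```text
at [0.6531 0.0849 0.1827] [ 3.141 -0.    -1.638] t 3.2 tool shift/0.1: [ 0.042 -0.024  1.547] w 0.997 gf 0.0 F [ 0.1 -0.2  0.9]
```

View pics/a1.png

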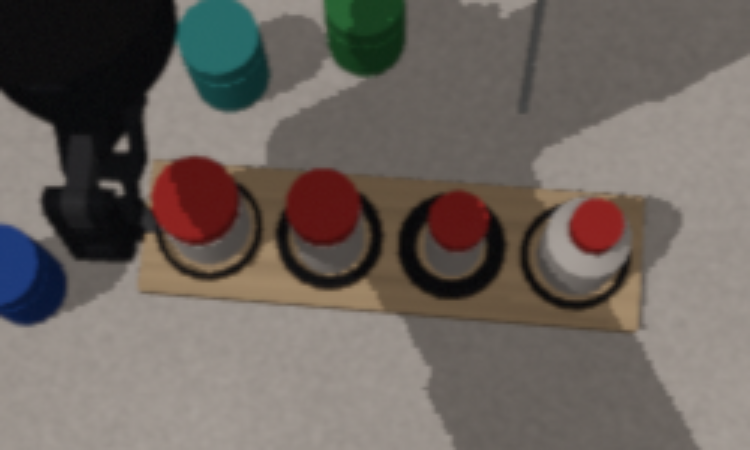

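```bash
python3 - <<'E'
from h import *
import pickle
d=pickle.load(open('c0.pkl','rb'))
print(ray(d['top'],[(247,145),(293,134)],0), ray(d['scene'],[(272,325),(212,306)],0))
E
```

```text
[[ 0.73533518  0.06825552]
 [ 0.75435132 -0.01981714]] [[ 0.77124217  0.07920807]
 [ 0.78965599 -0.00871248]]
```

Request:
{"name": "drive_tool", "arguments": {"increments": [[0.88,0.03,-0.02,0.2,0],[0.88,0,0,0.2,0],[0.88,0,0,0.2,0],[0.88,0,0,0.2,0],[0.88,0,0,0,0],[0.88,0,0,0,0]]}}

```text
t: 3.85
eef_pos: [0.6549, 0.0824, 0.1043]
orientation: [-3.141, -0.0, -1.638]
force: [0.7, -0.0, 1.5]
gripper_width: 0.879
grip_force: 0.0
```

Request:
{"name": "drive_tool", "arguments": {"increments": [[0.88,0.02,0,0.2,0],[0.88,0,0,0.2,0],[0.88,0,0,0.2,0],[0.88,0,0,0.16,0],[0.88,0,0,0,0],[0.88,0,0,0,0]]}}

```text
t: 4.45
eef_pos: [0.6554, 0.0799, 0.0286]
orientation: [-3.14, -0.0, -1.639]
force: [0.7, -0.9, 0.2]
gripper_width: 0.883
grip_force: 0.0
```

Request:
{"name": "drive_tool", "arguments": {"increments": [[0,0,0,0,0],[0,0,0,0,0],[0,0,0,0,0],[0,0,0,0,0],[0,0,0,0,0],[0,0,0,0,0],[0,0,0,0,0],[0,0,0,0,0]]}}

```text
t: 5.25
eef_pos: [0.656, 0.0801, 0.0295]
orientation: [-3.138, 0.001, -1.639]
force: [-0.4, -0.1, 5.7]
gripper_width: 0.566
grip_force: 62.5
```

```bash
python3 -c "from h import *;goto(.4658,-.178,.12)"
```

```text
at [0.656  0.0801 0.0295] [-3.138e+00  1.000e-03 -1.639e+00] t 5.25 tool shift/0.1: [ 2.704  1.718 -0.905] w 0.566 gf 62.540834499523044 F [-0.4 -0.1  5.7]
```

Request:
{"name": "drive_tool", "arguments": {"increments": [[0,0,0,-0.1,0],[0,0,0,-0.2,0],[0,0,0,-0.3,0],[0,0,0,-0.3,0],[0,0,0.1,-0.2,0],[0,0,0.3,-0.1,0],[0,0.1,0.3,0,0],[0,0.2,0.3,0,0]]}}

```text
t: 6.05
eef_pos: [0.5518, 0.0572, 0.1474]
orientation: [3.141, 0.0, -1.638]
force: [0.5, -0.7, -1.6]
gripper_width: 0.57
grip_force: 62.3
```

Request:
{"name": "drive_tool", "arguments": {"increments": [[0,0.3,0.3,0,0],[0,0.3,0.2,0,0],[0,0.35,0.1,0,0],[0,0.35,0.1,0,0],[0,0.35,0.02,0,0],[0,0.35,0,0,0],[0,0.3,0,0,0],[0,0.1,0,0,0]]}}

```text
t: 6.85
eef_pos: [0.4639, -0.1799, 0.1475]
orientation: [3.141, -0.0, -1.642]
force: [0.7, 0.4, -1.8]
gripper_width: 0.566
grip_force: 62.3
```

Request:
{"name": "drive_tool", "arguments": {"increments": [[0,0,0,0,0],[0,0,0,0,0]]}}

```text
t: 7.05
eef_pos: [0.4646, -0.1773, 0.1473]
orientation: [3.141, 0.0, -1.64]
force: [0.6, -0.3, -2.3]
gripper_width: 0.565
grip_force: 62.3
```

```bash
python3 - <<'E'
from h import *
from bench import camera
goto(.4658,-.178,.022)
c=camera('scene');cv2.imwrite('pics/a2.png',cv2.resize(c['img'][120:300,150:420],None,fx=2.9,fy=2.9)[:,:,::-1])
E
```

```text
at [ 0.4646 -0.1773  0.1473] [ 3.141  0.    -1.64 ] t 7.05 tool shift/0.1: [ 0.007 -0.012  1.253] w 0.565 gf 62.3173014074564 F [ 0.6 -0.3 -2.3]
```

View pics/a2.png

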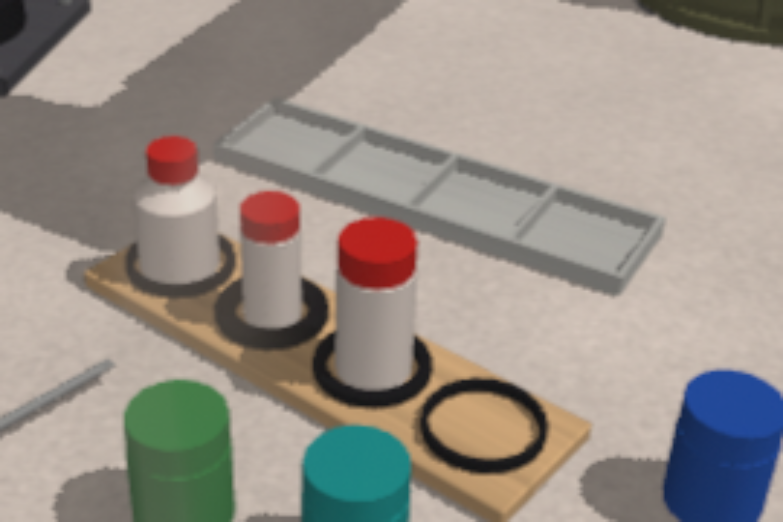

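```bash
python3 - <<'E'
from h import *
import pickle
d=pickle.load(open('c0.pkl','rb'));c=d['scene']
P=ray(c,np.array([[275,101],[663,218],[620,280],[218,146]])/2.9+[150,120],.014);print(P.round(4),P.mean(0))
E
```

```text
[[ 0.4312 -0.2119]
 [ 0.414   0.0831]
 [ 0.4923  0.0875]
 [ 0.5056 -0.2064]] [ 0.46079699 -0.06192507]
```

Request:
{"name": "drive_tool", "arguments": {"increments": [[0,0,-0.01,0.1,0],[0,0,0,0.3,0],[0,0,0,0.3,0],[0,0,0,0.2,0],[0,0,0,0.1,0],[0,0,0,0,0],[0,0,0,0,0]]}}

```text
t: 7.8
eef_pos: [0.4664, -0.1777, 0.0483]
orientation: [-3.14, -0.001, -1.639]
force: [1.2, 0.2, -1.1]
gripper_width: 0.568
grip_force: 62.3
```

```bash
python3 -c "from h import *;goto(.4658,-.178,.021)"
```

```text
at [ 0.4664 -0.1777  0.0483] [-3.140e+00 -1.000e-03 -1.639e+00] t 7.8 tool shift/0.1: [0.003 0.006 0.273] w 0.568 gf 62.33848823234439 F [ 1.2  0.2 -1.1]
```

Request:
{"name": "drive_tool", "arguments": {"increments": [[0,0,0,0.1,0],[0,0,0,0.1,0],[0,0,0,0.05,0],[0,0,0,0.02,0],[0,0,0,0,0],[0,0,0,0,0]]}}

```text
t: 8.4
eef_pos: [0.4659, -0.1781, 0.0214]
orientation: [-3.141, -0.001, -1.639]
force: [-4.6, 1.7, 6.6]
gripper_width: 0.57
grip_force: 63.0
```

Request:
{"name": "drive_tool", "arguments": {"increments": [[0.65,0,0,0,0],[0.75,0,0,0,0],[0.88,0,0,0,0],[0.88,0,0,0,0],[0.88,0,0,-0.1,0],[0.88,0,0,-0.3,0],[0.88,0,0,-0.4,0],[0.88,0,0,-0.4,0]]}}

```text
t: 9.2
eef_pos: [0.4654, -0.1779, 0.1423]
orientation: [3.141, -0.0, -1.639]
force: [1.8, -0.7, 0.8]
gripper_width: 0.879
grip_force: 0.0
```

```bash
python3 - <<'E'
from h import *
from bench import camera
goto(.644,.0077,.16)
c=camera('scene');cv2.imwrite('pics/a3.png',cv2.resize(c['img'][100:300,150:420],None,fx=2.5,fy=2.5)[:,:,::-1])
E
```

```text
at [ 0.4654 -0.1779  0.1423] [ 3.141 -0.    -1.639] t 9.2 tool shift/0.1: [-1.974 -1.654 -0.177] w 0.879 gf 0.0 F [ 1.8 -0.7  0.8]
```

View pics/a3.png

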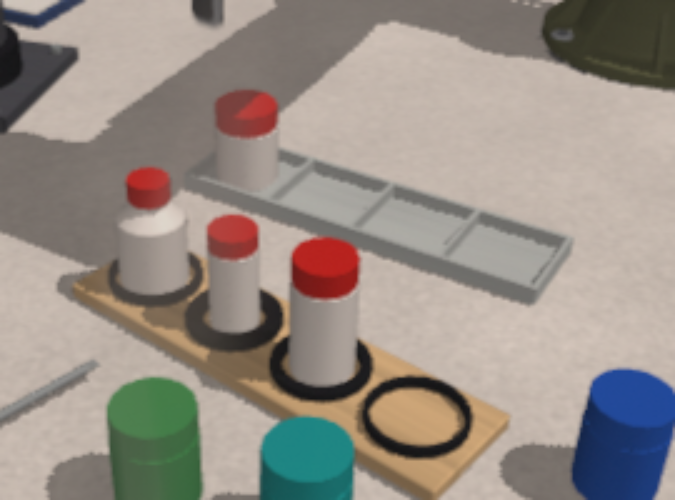

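Request:
{"name": "drive_tool", "arguments": {"increments": [[0.85,-0.1,-0.1,-0.1,0],[0.85,-0.3,-0.25,-0.08,0],[0.85,-0.3,-0.25,0,0],[0.85,-0.3,-0.25,0,0],[0.85,-0.3,-0.25,0,0],[0.85,-0.3,-0.25,0,0],[0.85,-0.27,-0.2,0,0],[0.85,-0.1,-0.1,0,0]]}}

```text
t: 10.05
eef_pos: [0.6451, 0.0097, 0.1579]
orientation: [3.141, -0.0, -1.638]
force: [-0.5, 0.3, -1.0]
gripper_width: 0.852
grip_force: 0.0
```

Request:
{"name": "drive_tool", "arguments": {"increments": [[0.85,0,0,0,0],[0.85,0,0,0.1,0]]}}

```text
t: 10.25
eef_pos: [0.6446, 0.0073, 0.1498]
orientation: [-3.139, 0.0, -1.639]
force: [-0.3, -0.9, 0.1]
gripper_width: 0.85
grip_force: 0.0
```

```bash
python3 -c "from h import *;goto(.643,.0075,.036)"
```

```text
at [0.6446 0.0073 0.1498] [-3.139  0.    -1.639] t 10.25 tool shift/0.1: [-1.000e-03  1.900e-02  1.138e+00] w 0.85 gf 0.0 F [-0.3 -0.9  0.1]
```

Request:
{"name": "drive_tool", "arguments": {"increments": [[0.85,0,0.01,0.2,0],[0.85,0,0,0.3,0],[0.85,0,0,0.3,0],[0.85,0,0,0.2,0],[0.85,0,0,0.1,0],[0.85,0,0,0,0],[0.85,0,0,0,0]]}}

```text
t: 10.95
eef_pos: [0.6433, 0.0071, 0.0397]
orientation: [-3.14, -0.0, -1.64]
force: [0.7, -0.2, 1.5]
gripper_width: 0.854
grip_force: 0.0
```

Request:
{"name": "drive_tool", "arguments": {"increments": [[0,0,0,0,0],[0,0,0,0,0],[0,0,0,0,0],[0,0,0,0,0],[0,0,0,0,0],[0,0,0,0,0],[0,0,0,0,0],[0,0,0,0,0]]}}

```text
t: 11.75
eef_pos: [0.6437, 0.0076, 0.0399]
orientation: [-3.139, 0.0, -1.639]
force: [-0.7, 0.4, 5.7]
gripper_width: 0.479
grip_force: 61.1
```

```bash
python3 -c "from h import *;goto(.4623,-.103,.16)"
```

```text
at [0.6437 0.0076 0.0399] [-3.139  0.    -1.639] t 11.75 tool shift/0.1: [ 1.227  1.731 -1.201] w 0.479 gf 61.06307124020532 F [-0.7  0.4  5.7]
```

Request:
{"name": "drive_tool", "arguments": {"increments": [[0,0,0,-0.1,0],[0,0,0,-0.2,0],[0,0,0,-0.3,0],[0,0,0,-0.3,0],[0,0,0.1,-0.2,0],[0,0,0.2,-0.1,0],[0,0.1,0.3,0,0],[0,0.2,0.3,0,0]]}}

```text
t: 12.55
eef_pos: [0.5498, -0.0157, 0.158]
orientation: [3.141, 0.0, -1.638]
force: [0.4, -0.6, -1.4]
gripper_width: 0.475
grip_force: 60.9
```

Request:
{"name": "drive_tool", "arguments": {"increments": [[0,0.2,0.3,0,0],[0,0.3,0.3,0,0],[0,0.3,0.2,0,0],[0,0.13,0.03,0,0],[0,0,0,0,0],[0,0,0,0.2,0],[0,0,0,0,0],[0,0,0,0,0]]}}

```text
t: 13.35
eef_pos: [0.4619, -0.1031, 0.1381]
orientation: [3.14, -0.001, -1.639]
force: [-0.1, 0.2, -0.7]
gripper_width: 0.474
grip_force: 61.0
```

```bash
python3 -c "from h import *;goto(.4623,-.103,.032)"
```

```text
at [ 0.4619 -0.1031  0.1381] [ 3.140e+00 -1.000e-03 -1.639e+00] t 13.35 tool shift/0.1: [-0.002 -0.006  1.061] w 0.474 gf 61.04422496049665 F [-0.1  0.2 -0.7]
```

Request:
{"name": "drive_tool", "arguments": {"increments": [[0,0,0,0.2,0],[0,0,0,0.3,0],[0,0,0,0.2,0],[0,0,0,0.15,0],[0,0,0,0.1,0],[0,0,0,0.05,0],[0,0,0,0.05,0],[0,0,0,0,0]]}}

```text
t: 14.15
eef_pos: [0.462, -0.1033, 0.0334]
orientation: [3.142, -0.0, -1.639]
force: [0.1, 0.2, -2.1]
gripper_width: 0.474
grip_force: 61.0
```

Request:
{"name": "drive_tool", "arguments": {"increments": [[0,0,0,0.01,0],[0,0,0,0,0]]}}

```text
t: 14.35
eef_pos: [0.4622, -0.1034, 0.0329]
orientation: [-3.141, 0.0, -1.64]
force: [0.5, 0.3, -1.1]
gripper_width: 0.482
grip_force: 61.0
```

Request:
{"name": "drive_tool", "arguments": {"increments": [[0,0,0,0.01,0],[0,0,0,0,0],[0,0,0,0,0]]}}

```text
t: 14.65
eef_pos: [0.4622, -0.1034, 0.0319]
orientation: [-3.141, -0.0, -1.639]
force: [1.0, -0.0, 0.9]
gripper_width: 0.476
grip_force: 61.3
```

Contact beginning (force −1.1 → +0.9). Release and go up.

Request:
{"name": "drive_tool", "arguments": {"increments": [[0.55,0,0,0,0],[0.65,0,0,0,0],[0.8,0,0,0,0],[0.85,0,0,0,0],[0.85,0,0,-0.1,0],[0.85,0,0,-0.3,0],[0.85,0,0,-0.4,0],[0.85,0,0,-0.4,0]]}}

```text
t: 15.45
eef_pos: [0.4615, -0.1036, 0.1534]
orientation: [-3.142, -0.001, -1.639]
force: [-0.6, 0.3, 0.1]
gripper_width: 0.846
grip_force: 0.0
```

```bash
python3 -c "from h import *;goto(.636,-.067,.16)"
```

```text
at [ 0.4615 -0.1036  0.1534] [-3.142e+00 -1.000e-03 -1.639e+00] t 15.45 tool shift/0.1: [-0.484 -1.716 -0.066] w 0.846 gf 0.0 F [-0.6  0.3  0.1]
```

Request:
{"name": "drive_tool", "arguments": {"increments": [[0.8,0,-0.1,-0.06,0],[0.8,-0.08,-0.3,0,0],[0.8,-0.1,-0.3,0,0],[0.8,-0.1,-0.3,0,0],[0.8,-0.1,-0.3,0,0],[0.8,-0.1,-0.3,0,0],[0.8,0,-0.12,0,0],[0.8,0,0,0,0]]}}

```text
t: 16.25
eef_pos: [0.6376, -0.0671, 0.1567]
orientation: [3.14, -0.001, -1.639]
force: [0.1, -0.1, -0.8]
gripper_width: 0.801
grip_force: 0.0
```

Request:
{"name": "drive_tool", "arguments": {"increments": [[0.8,0,0,0.1,0],[0.8,0,0,0,0]]}}

```text
t: 16.45
eef_pos: [0.6355, -0.0673, 0.1458]
orientation: [3.139, 0.0, -1.64]
force: [-0.8, -0.3, -1.6]
gripper_width: 0.801
grip_force: 0.0
```

```bash
python3 - <<'E'
from h import *
from bench import camera
goto(.636,-.067,.033)
c=camera('scene');cv2.imwrite('pics/a4.png',cv2.resize(c['img'][100:300,150:420],None,fx=2.5,fy=2.5)[:,:,::-1])
E
```

```text
at [ 0.6355 -0.0673  0.1458] [ 3.139  0.    -1.64 ] t 16.45 tool shift/0.1: [-0.003 -0.008  1.128] w 0.801 gf 0.0 F [-0.8 -0.3 -1.6]
```

View pics/a4.png

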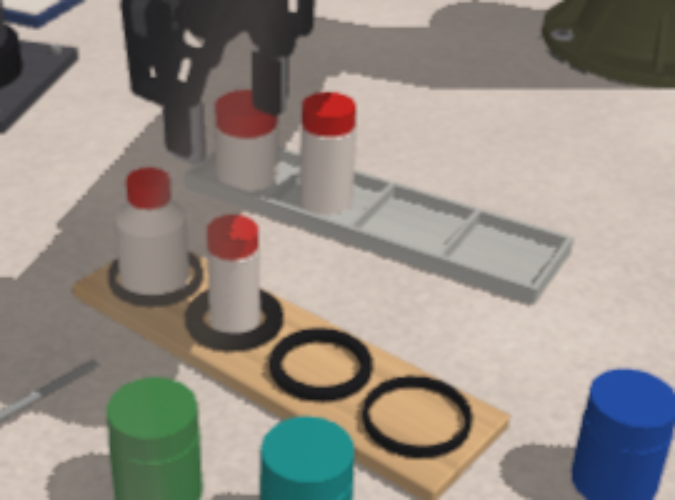

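Request:
{"name": "drive_tool", "arguments": {"increments": [[0.8,0,0,0.2,0],[0.8,0,0,0.3,0],[0.8,0,0,0.3,0],[0.8,0,0,0.2,0],[0.8,0,0,0.1,0],[0.8,0,0,0.02,0],[0.8,0,0,0,0]]}}

```text
t: 17.2
eef_pos: [0.6371, -0.0674, 0.0365]
orientation: [-3.14, -0.0, -1.639]
force: [0.5, 0.1, -0.1]
gripper_width: 0.803
grip_force: 0.0
```

Request:
{"name": "drive_tool", "arguments": {"increments": [[0,0,0,0,0],[0,0,0,0,0],[0,0,0,0,0],[0,0,0,0,0],[0,0,0,0,0],[0,0,0,0,0],[0,0,0,0,0],[0,0,0,0,0]]}}

```text
t: 18.0
eef_pos: [0.6375, -0.0673, 0.0368]
orientation: [-3.139, -0.0, -1.639]
force: [-0.5, 0.4, 6.3]
gripper_width: 0.38
grip_force: 60.0
```

```bash
python3 -c "from h import *;goto(.4588,-.029,.16)"
```

```text
at [ 0.6375 -0.0673  0.0368] [-3.139 -0.    -1.639] t 18.0 tool shift/0.1: [-0.26   1.806 -1.232] w 0.38 gf 60.001691174693406 F [-0.5  0.4  6.3]
```

Gripped (0.38·85 ≈ 32 mm). Release height is 36.8 − 8 ≈ 29 mm.

Request:
{"name": "drive_tool", "arguments": {"increments": [[0,0,0,-0.1,0],[0,0,0,-0.2,0],[0,0,0,-0.3,0],[0,0,0,-0.3,0],[0,0,0.1,-0.2,0],[0,-0.06,0.2,-0.1,0],[0,-0.1,0.3,0,0],[0,-0.1,0.3,0,0]]}}

```text
t: 18.8
eef_pos: [0.5477, -0.035, 0.1554]
orientation: [3.141, 0.0, -1.64]
force: [-0.0, 0.8, -0.2]
gripper_width: 0.384
grip_force: 59.6
```

Request:
{"name": "drive_tool", "arguments": {"increments": [[0,0,0.3,0,0],[0,0,0.3,0,0],[0,0,0.2,0,0],[0,0,0.1,0,0],[0,0,0,0,0],[0,0,0,0.2,0],[0,0,0,0,0],[0,0,0,0,0]]}}

```text
t: 19.6
eef_pos: [0.4591, -0.0292, 0.1352]
orientation: [3.14, -0.001, -1.64]
force: [0.2, -0.5, -0.1]
gripper_width: 0.379
grip_force: 59.6
```

```bash
python3 -c "from h import *;goto(.4588,-.029,.029)"
```

```text
at [ 0.4591 -0.0292  0.1352] [ 3.14e+00 -1.00e-03 -1.64e+00] t 19.6 tool shift/0.1: [-0.003  0.002  1.062] w 0.379 gf 59.637930393218994 F [ 0.2 -0.5 -0.1]
```

Request:
{"name": "drive_tool", "arguments": {"increments": [[0,0,0,0.2,0],[0,0,0,0.3,0],[0,0,0,0.2,0],[0,0,0,0.15,0],[0,0,0,0.1,0],[0,0,0,0.05,0],[0,0,0,0.05,0],[0,0,0,0,0]]}}

```text
t: 20.4
eef_pos: [0.459, -0.029, 0.0304]
orientation: [3.142, -0.0, -1.64]
force: [0.8, 0.5, -0.9]
gripper_width: 0.383
grip_force: 59.6
```

Request:
{"name": "drive_tool", "arguments": {"increments": [[0,0,0,0.01,0],[0,0,0,0,0],[0,0,0,0,0]]}}

```text
t: 20.7
eef_pos: [0.4592, -0.0289, 0.0298]
orientation: [-3.141, 0.0, -1.639]
force: [0.1, 0.3, 0.3]
gripper_width: 0.379
grip_force: 59.6
```

Request:
{"name": "drive_tool", "arguments": {"increments": [[0,0,0,0.01,0],[0,0,0,0,0],[0,0,0,0,0]]}}

```text
t: 21.0
eef_pos: [0.4592, -0.029, 0.0288]
orientation: [-3.141, -0.0, -1.639]
force: [-0.5, 0.4, 2.5]
gripper_width: 0.384
grip_force: 59.8
```

Request:
{"name": "drive_tool", "arguments": {"increments": [[0.45,0,0,0,0],[0.55,0,0,0,0],[0.7,0,0,0,0],[0.85,0,0,0,0],[0.85,0,0,-0.1,0],[0.85,0,0,-0.3,0],[0.85,0,0,-0.4,0],[0.85,0,0,-0.4,0]]}}

```text
t: 21.8
eef_pos: [0.4586, -0.0292, 0.1504]
orientation: [-3.142, -0.0, -1.639]
force: [1.1, 1.0, -0.1]
gripper_width: 0.849
grip_force: 0.0
```

```bash
python3 -c "from h import *;goto(.6295,-.1405,.16)"
```

```text
at [ 0.4586 -0.0292  0.1504] [-3.142 -0.    -1.639] t 21.8 tool shift/0.1: [ 0.993 -1.781 -0.096] w 0.849 gf 0.0 F [ 1.1  1.  -0.1]
```

Request:
{"name": "drive_tool", "arguments": {"increments": [[0.88,0,-0.1,-0.1,0],[0.88,0.1,-0.3,0,0],[0.88,0.2,-0.3,0,0],[0.88,0.2,-0.3,0,0],[0.88,0.2,-0.3,0,0],[0.88,0.2,-0.3,0,0],[0.88,0.09,-0.18,0,0],[0.88,0,0,0,0]]}}

```text
t: 22.6
eef_pos: [0.6307, -0.1415, 0.1575]
orientation: [3.14, -0.001, -1.641]
force: [-0.4, 1.0, 0.1]
gripper_width: 0.879
grip_force: 0.0
```

Request:
{"name": "drive_tool", "arguments": {"increments": [[0.88,0,0,0.1,0],[0.88,0,0,0,0]]}}

```text
t: 22.8
eef_pos: [0.6287, -0.1394, 0.1468]
orientation: [3.139, 0.0, -1.639]
force: [-0.3, 0.6, -0.5]
gripper_width: 0.88
grip_force: 0.0
```

```bash
python3 - <<'E'
from h import *
from bench import camera
goto(.6295,-.1405,.031)
c=camera('scene');cv2.imwrite('pics/a5.png',cv2.resize(c['img'][100:300,150:420],None,fx=2.5,fy=2.5)[:,:,::-1])
E
```

```text
at [ 0.6287 -0.1394  0.1468] [ 3.139  0.    -1.639] t 22.8 tool shift/0.1: [ 0.011 -0.012  1.158] w 0.88 gf 0.0 F [-0.3  0.6 -0.5]
```

View pics/a5.png

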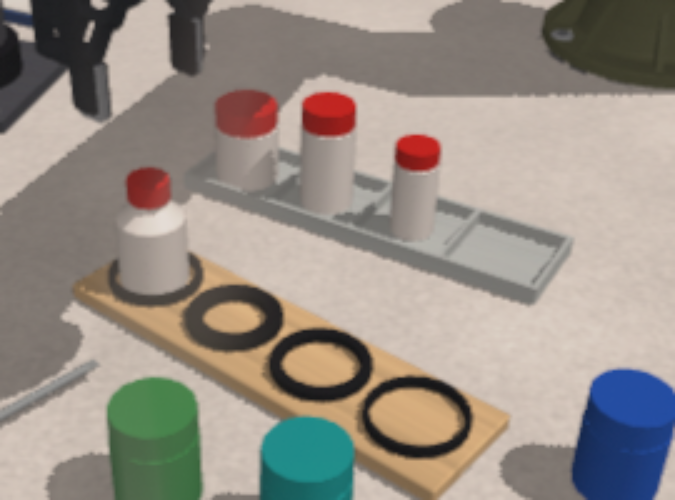

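Request:
{"name": "drive_tool", "arguments": {"increments": [[0.88,0.01,0,0.2,0],[0.88,0,0,0.3,0],[0.88,0,0,0.3,0],[0.88,0,0,0.2,0],[0.88,0,0,0.1,0],[0.88,0,0,0.08,0],[0.88,0,0,0,0],[0.88,0,0,0,0]]}}

```text
t: 23.65
eef_pos: [0.6303, -0.141, 0.0317]
orientation: [-3.14, -0.0, -1.639]
force: [-0.8, -0.5, 1.1]
gripper_width: 0.88
grip_force: 0.0
```

Request:
{"name": "drive_tool", "arguments": {"increments": [[0,0,0,0,0],[0,0,0,0,0],[0,0,0,0,0],[0,0,0,0,0],[0,0,0,0,0],[0,0,0,0,0],[0,0,0,0,0],[0,0,0,0,0]]}}

```text
t: 24.45
eef_pos: [0.6303, -0.1411, 0.0316]
orientation: [-3.14, -0.0, -1.639]
force: [-0.6, 0.5, 5.5]
gripper_width: 0.543
grip_force: 62.5
```

```bash
python3 -c "from h import *;goto(.4554,.0455,.16)"
```

```text
at [ 0.6303 -0.1411  0.0316] [-3.14  -0.    -1.639] t 24.45 tool shift/0.1: [-1.741  1.87  -1.284] w 0.543 gf 62.51101125148125 F [-0.6  0.5  5.5]
```

Request:
{"name": "drive_tool", "arguments": {"increments": [[0,0,0,-0.1,0],[0,0,0,-0.2,0],[0,0,0,-0.3,0],[0,0,0,-0.3,0],[0,-0.1,0.1,-0.2,0],[0,-0.24,0.17,-0.2,0],[0,-0.3,0.3,0,0],[0,-0.3,0.3,0,0]]}}

```text
t: 25.25
eef_pos: [0.5482, -0.0404, 0.1602]
orientation: [3.141, 0.0, -1.641]
force: [0.2, 1.5, -1.6]
gripper_width: 0.543
grip_force: 62.1
```

Request:
{"name": "drive_tool", "arguments": {"increments": [[0,-0.3,0.3,0,0],[0,-0.3,0.3,0,0],[0,-0.15,0.25,0,0],[0,-0.05,0.15,0,0],[0,0,0,0,0],[0,0,0,0.2,0],[0,0,0,0,0],[0,0,0,0,0]]}}

```text
t: 26.05
eef_pos: [0.455, 0.0449, 0.1401]
orientation: [3.14, -0.001, -1.64]
force: [-0.0, 0.2, -2.3]
gripper_width: 0.544
grip_force: 62.3
```

```bash
python3 -c "from h import *;goto(.4554,.0455,.0236)"
```

```text
at [0.455  0.0449 0.1401] [ 3.14e+00 -1.00e-03 -1.64e+00] t 26.05 tool shift/0.1: [-0.007 -0.005  1.165] w 0.544 gf 62.25380037936702 F [-0.   0.2 -2.3]
```

Request:
{"name": "drive_tool", "arguments": {"increments": [[0,0,0,0.2,0],[0,0,0,0.3,0],[0,0,0,0.25,0],[0,0,0,0.2,0],[0,0,0,0.1,0],[0,0,0,0.05,0],[0,0,0,0.05,0],[0,0,0,0,0]]}}

```text
t: 26.85
eef_pos: [0.4553, 0.0455, 0.0257]
orientation: [-3.141, 0.0, -1.64]
force: [-0.4, 0.8, -1.9]
gripper_width: 0.541
grip_force: 62.4
```

Request:
{"name": "drive_tool", "arguments": {"increments": [[0,0,0,0,0],[0,0,0,0,0]]}}

```text
t: 27.05
eef_pos: [0.4555, 0.0457, 0.0261]
orientation: [-3.14, 0.0, -1.639]
force: [-0.3, 0.5, -1.6]
gripper_width: 0.54
grip_force: 62.4
```

Request:
{"name": "drive_tool", "arguments": {"increments": [[0,0,0,0.015,0],[0,0,0,0.01,0],[0,0,0,0,0],[0,0,0,0,0]]}}

```text
t: 27.45
eef_pos: [0.4554, 0.0456, 0.0236]
orientation: [-3.141, 0.0, -1.639]
force: [-2.7, 0.8, 4.5]
gripper_width: 0.539
grip_force: 63.0
```

Floor contact; release and retreat.

Request:
{"name": "drive_tool", "arguments": {"increments": [[0.6,0,0,0,0],[0.7,0,0,0,0],[0.85,0,0,0,0],[0.88,0,0,0,0],[0.88,0,0,-0.1,0],[0.88,0,0,-0.3,0],[0.88,0,0,-0.4,0],[0.88,0,0,-0.4,0]]}}

```text
t: 28.25
eef_pos: [0.4548, 0.0451, 0.1448]
orientation: [-3.141, -0.0, -1.639]
force: [1.8, -0.1, -0.3]
gripper_width: 0.876
grip_force: 0.0
```

Request:
{"name": "drive_tool", "arguments": {"increments": [[0.88,-0.2,0,-0.3,0],[0.88,-0.3,0,0,0],[0.88,-0.3,0,0,0],[0.88,-0.3,0,0,0],[0.88,-0.3,0,0,0],[0.88,0,0,0,0],[0.88,0,0,0,0],[0.88,0,0,0,0]]}}

```text
t: 29.05
eef_pos: [0.4647, 0.1846, 0.1733]
orientation: [-3.141, -0.0, -1.64]
force: [-0.3, 0.1, -0.8]
gripper_width: 0.882
grip_force: 0.0
```

```bash
python3 - <<'E'
from h import *
from bench import camera
a=[cv2.resize(camera('scene')['img'][100:300,150:420],(540,400)),cv2.resize(camera('top')['img'][140:340,190:440],(260,208))]
b=np.zeros((400,800,3),np.uint8);b[:,:540]=a[0];b[:208,540:]=a[1]
cv2.imwrite('pics/a6.png',b[:,:,::-1])
E
```

```text
(no output)
```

View pics/a6.png

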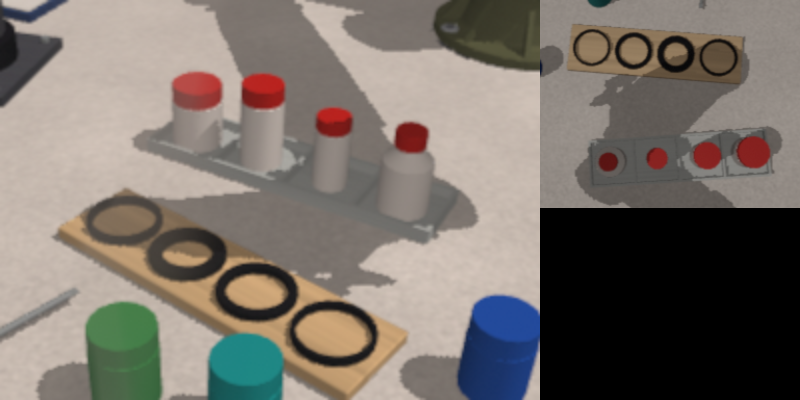

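All four jars stand upright, one per compartment. From left to right they are neck, slim, tall, squat (top-view inset: red lids at x ≈ 608, 657, 707 and 753). The black rings are all empty.

```bash
python3 -c "from bench import hand_in;print(hand_in())"
```

```text
the job is handed in; nothing more can be done
None
```

The four jars stand upright in the feed rack in reverse order (left to right: neck, slim, tall, squat), and the job was handed in at about 29 s.

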